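# Open a tea caddy whose quarter-turn cap may be of either hand

### The job

Open the green tea caddy: its cap has a quarter-turn lock that comes loose in one direction only, and nothing shows which, so try it both ways with a light grip, never forcing it, turn it free and lift it off straight up. Finish while still holding the cap in the gripper, level and still, over the caddy and with its underside a good 6 cm above the rim; do not put it down or let go. Leave the honey jar, the cup and the sugar bowl where they stand.

Things in the scene. Friction and masses are not known exactly. Their poses are not given: they have to be found in the camera images.
- caddy: Green cylindrical tea caddy with two brass bands, 90 mm across, on a black rubber foot 104 mm across; rim 120 mm above the worktop. It is fixed: it cannot turn or tip. Origin: centre of its underside, z up. While the cap is locked, the white line on its knob lies along the caddy's x axis to within 0.05 rad.
- caddy_mouth (a point): Centre of the caddy's mouth at rim height. The lock: right-hand (loosens anticlockwise from above) or left-hand (clockwise), differs from start to start, cannot be seen. The wrong way the cap meets a solid stop after 0.05 to 0.3 rad. The right way it turns easily, is free when 0.85 to 1.15 rad from the caddy's x axis (aim at 1.0), end stop at about 1.2. Until free it lifts only 2 mm.
- cap: Loose cap, about 150 g, locked at the start: a steel disc 92 mm across, 6 mm thick, lying on the rim, with a round black knob on top. Below the disc a white plug 32 mm across with two lugs reaches 26 mm down into the caddy. Origin: centre of the disc's underside, at rim height when closed; z up, x along the white line on the knob.
- cap_grip (a point): On the cap's axis, 30 mm above its origin: where to grip. The knob is round and upright, 44 mm across, from 6 to 38 mm above the cap's origin; take it from above, at any yaw. White index line across its top, along the cap's x. A grip of about 30 N turns the cap the right way; against the stop the fingers then slip round the knob without harm.
- honey: Bystander: honey jar with white cap, 58x62x99 mm, standing beside the caddy. Origin: centre of its underside.
- cup: Bystander: white teacup with a gilt rim, 82x102x63 mm with its handle, standing beside the caddy. Origin: centre of its underside.
- sugar: Bystander: white lidded sugar bowl, 98x135x112 mm, standing behind the caddy. Origin: centre of its underside.

How it is judged:
By the outcome, as a careful person would: the job done as asked, in the order asked, and still so for the second after the job is handed in, while the arm keeps its last pose, push and grip.
It also fails if it takes over 42 s, if anything falls off the work surface, if the arm or the gripper's body presses on something with over 40 N, if the wrist force passes 120 N, or if a joint passes its speed limit or range.

### The arm

A 7-joint arm with a two-finger parallel gripper is mounted at the origin on a cart in front of the work surface, level with it; the furniture and walls round the work are solid. World frame = base frame: x ahead of the robot, y to its left, z up, the work surface at z = 0. Lengths are in mm, angles in degrees, forces in N, time in s.
With the tool pointing down it reaches from about 350 to 900 mm from the base axis. Payload 7.2 kg.
Tool frame: the origin (TCP) lies on the centre line of the jaws, within the pads' length; the fingertips stand 22 mm ahead of it and the grasp point (between the pads) lies 3 mm ahead of it; z points along the fingers, y is the line along which they close (so a half turn about z gives the same grasp; the last joint's range is limited). The gripper opens to 85 mm and grips with 20 to 120 N. Pads are 22 mm wide; open, the fingers measure 114 mm over their backs; the gripper's body (76 mm by 85 mm) begins 54 mm behind the grasp point. The pads swing forward as they close: fully open they stand 13 mm farther back than shut.
Start: joints at [-75.184, 23.554, -0.728, 91.456, 0.321, 64.991, -4.71], TCP at [200.643, 591.921, 253.297] pointing down, gripper open.
Joint ranges: [-169.25, 169.25], [-16.82, 113.86], [-84.01, 82.57], [7.8, 145.47], [-59.2, 239.2], [7.22, 106.19], [-163.78, 163.78]. Speed limits (degrees/s): [136.94, 136.94, 172.46, 172.46, 180, 180, 180].

### API

Orientations are given as a 3x3 rotation matrix whose columns are the frame's x, y, z axes.
In Python, from cell import telemetry, imaging, env gives the robot as it stands.
- The arm moves only by the shell command python3 -m inch 'ROWS'. ROWS is JSON, a list of rows, each a list of 3 entries, a list of its own where there are three numbers: the shift along the tool's x, y, z in cm, then the turn, a rotation vector about the tool's x, y, z in rad, then the gripper's target within -1 to 1 (fully open at 1, half-way at 0, shut at -1). In form: [[[dx, dy, dz], [wx, wy, wz], hand], ...]. A call has 1 to 10 rows; each row shifts and turns the commanded pose from where the row before left it, along the tool's axes as they then stand; what a row does not reach is not made up. A row lasts 1/12 s, in which the tool goes at most 41.7 mm and 7.16 degrees, less where a joint would pass 70% of its speed; a pose out of reach is approached as far as the arm can. A call is refused whole if a number of a shift passes 4.17 or a number of a turn 0.125, either way. A call with a gripper value outside its range is refused whole. The fingers move at their own pace and stop on an object; the grip force is fixed at half the most. Time passes only in rows, so rows that do not move let the fingers close. It gives the time, the measured TCP pose, the force, the opening and the grip force at its end, in the units of the state.
- telemetry.read_state(): the state, without advancing time (a new reading comes with each control period).
- imaging.snapshot(name): name is "side" or "top"; returns the picture (480x640x3 uint8, blue, green, red); there is no depth.
- imaging.camera_info(name): a dict with "mtx" (3x3 intrinsics, pixels), "eye" and "rotation" of the camera in the world. Camera axes: x right, y down, z forward; pixel columns grow to the right and rows downward; lengths in mm; the calibration is good to about 2 mm. A picture is of the moment at which its call begins. camera_info takes no time and is no camera call.
- env.hand_in(): hands the job in; it is judged then, once.
The state is a dict: "clock": time; "joints": joint angles; "qd": joint speeds; "joint_efforts": joint torques, N m; "position": TCP position; "orientation": TCP orientation; "wrist_force": force on the tool from outside, world axes, zero at the start; "moment": the same for the moment, N m; "finger_gap": finger opening in mm; "gripper_force": force on a finger pad.
Only numpy, scipy, OpenCV 4.12 (cv2) and the standard library are available. Lean on these libraries where they do the work, as an engineer would, in place of code of your own. Each camera call takes 0.05 s, during which the arm holds its last target. There are 200 camera calls.

## Working session

There is one attempt and no reset: what is moved stays moved. The work goes in short steps, Python scripts to look and compute and a shell command to move; the robot and the scene stay as the last step left them, time stands still between calls to the robot, and variables do not carry over. Pictures are saved under pics/ and viewed, at most 10 in all, crops included, and the job is handed in when it is done.

```bash
mkdir -p pics; python3 - <<'E'
from cell import telemetry, imaging
import cv2,numpy as np
for n in("top","side"):
    cv2.imwrite(f"pics/{n}0.png",imaging.snapshot(n)); print({k:np.round(v,3).tolist() for k,v in imaging.camera_info(n).items() if k in("mtx","eye","rotation")})
s=telemetry.read_state();print(s)
E
```

```text
{'mtx': [[549.863, 0.0, 307.243], [0.0, 549.863, 241.076], [0.0, 0.0, 1.0]], 'eye': [455.774, 230.971, 1147.837], 'rotation': [[0.013, -0.992, 0.128], [-1.0, -0.012, 0.008], [-0.006, -0.128, -0.992]]}
{'mtx': [[467.826, 0.0, 321.795], [0.0, 467.826, 235.304], [0.0, 0.0, 1.0]], 'eye': [273.129, -447.488, 501.281], 'rotation': [[0.907, -0.203, 0.37], [-0.422, -0.435, 0.795], [-0.001, -0.877, -0.48]]}
{'clock': 0.1, 'joints': array([-75.18265491,  23.59613603,  -0.72997361,  91.49715994,
         0.32245737,  64.99113823,  -4.7103277 ]), 'qd': array([-0.01730735, -0.06248747,  0.10958148, -0.07782014,  0.0640003 ,
       -0.07710718,  0.02290742]), 'joint_efforts': array([ 3.31411982e-03, -6.01829410e+01,  6.84799477e-01, -3.00089121e+01,
        1.41520664e-02,  6.40236132e-03,  2.59851993e-05]), 'position': array([200.53693478, 591.53131194, 252.54432574]), 'orientation': array([[-9.47087212e-01,  3.20976150e-01, -3.50903590e-04],
       [ 3.20976321e-01,  9.47086193e-01, -1.39431980e-03],
       [-1.15207456e-04, -1.43317420e-03, -9.99998966e-01]]), 'wrist_force': array([ 0.48889533, -0.24750671, -0.73245678]), 'moment': array([-0.00604207, -0.03886541,  0.01103853]), 'gripper_force': 0.0, 'finger_gap': 85.26736199047345}
```

View pics/top0.png

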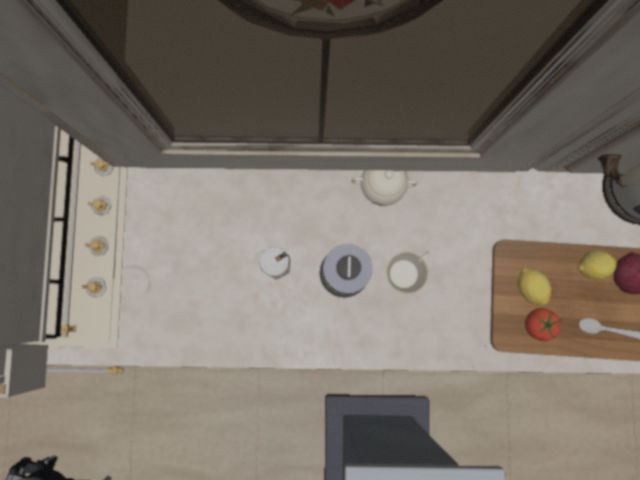

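View pics/side0.png

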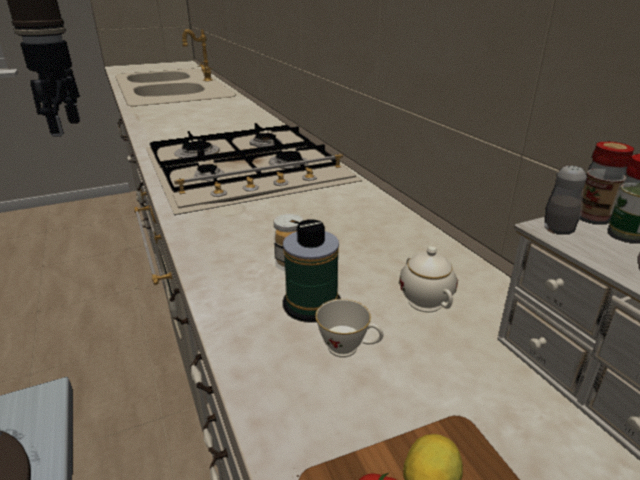

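```bash
cat > h.py <<'E'
from cell import telemetry, imaging
import cv2,numpy as np
def px2w(n,u,v,z):
    c=imaging.camera_info(n); d=np.array(c["rotation"])@np.linalg.inv(c["mtx"])@[u,v,1]
    e=np.array(c["eye"]); return e+d*(z-e[2])/d[2]
E
python3 - <<'E'
from h import *
for n,u,v,z in[("top",348,267,158),("top",347,267,126),("side",312,224,158),("top",275,262,99),("top",404,273,63),("top",385,183,112),("top",320,165,0)]: print(n,u,v,px2w(n,u,v,z).round(1))
a=cv2.imread("pics/top0.png")[237:297,307:387]; b=cv2.imread("pics/side0.png")[200:260,272:352]
cv2.imwrite("pics/c0.png",np.vstack([cv2.resize(i,(400,300),interpolation=cv2.INTER_CUBIC) for i in(a,b)]))
E
```

```text
top 348 267 [537.2 164.7 158. ]
top 347 267 [539.8 164.4 126. ]
side 312 224 [539.2 161.6 158. ]
top 275 262 [549.9 300.5  99. ]
top 404 273 [534.6  47.9  63. ]
top 385 183 [703.9  91.1 112. ]
top 320 165 [768.5 214.9   0. ]
```

View pics/c0.png

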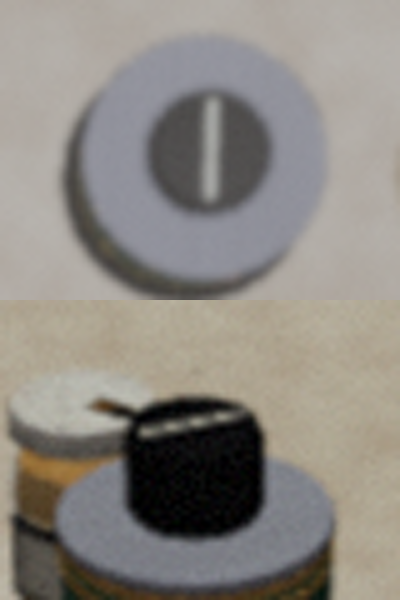

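```bash
python3 -m inch '[[[-1.5,-1,0],[0,0,0],1],[[-3,-2,0],[0,0,0],1],[[-3,-2,0],[0,0,0],1],[[-3,-2,0],[0,0,0],1],[[-3,-2,0],[0,0,0],1],[[-3,-2,0],[0,0,0],1],[[-3,-2,0],[0,0,0],1],[[-3,-2,0],[0,0,0],1],[[-3,-2,0],[0,0,0],1],[[-3,-2,0],[0,0,0],1]]'; python3 -m inch '[[[-3,-2,0.3],[0,0,0],1],[[-3,-2,0.4],[0,0,0],1],[[-3,-2,0.4],[0,0,0],1],[[-3,-2,0.4],[0,0,0],1],[[-3,-1.8,0.3],[0,0,0],1],[[-2.2,-1,0.2],[0,0,0],1],[[0,0,0],[0,0,0],1],[[0,0,0],[0,0,0],1]]'
python3 - <<'E'
from h import *
a=imaging.snapshot("top")[207:327,267:427]; b=imaging.snapshot("side")[160:280,232:392]
cv2.imwrite("pics/c1.png",np.hstack([cv2.resize(i,(400,300),interpolation=cv2.INTER_CUBIC) for i in(a,b)]))
s=telemetry.read_state();print(s["clock"],s["position"],s["orientation"],s["joints"],s["wrist_force"])
print(s["orientation"].T@(np.array([538,163,200])-s["position"]))
E
```

```text
clock: 0.93
position: [410.2, 318.8, 253.1]
orientation: [[-0.947, 0.321, -0.0], [0.321, 0.947, -0.0], [0.0, -0.0, -1.0]]
wrist_force: [-0.0, 0.7, 0.5]
finger_gap: 85.4
gripper_force: 0.0
clock: 1.6
position: [538.2, 161.4, 232.6]
orientation: [[-0.946, 0.324, -0.001], [0.324, 0.946, -0.001], [0.001, -0.001, -1.0]]
wrist_force: [0.0, 1.4, -0.2]
finger_gap: 85.4
gripper_force: 0.0
1.7 [537.11044768 163.77408269 232.95413191] [[-9.47311423e-01  3.20312289e-01 -1.05140496e-03]
 [ 3.20312188e-01  9.47312003e-01  2.67432118e-04]
 [ 1.08167033e-03 -8.34363236e-05 -9.99999412e-01]] [-32.39497781  18.5215034   13.33925244 102.57561874  -4.91909523
  59.51393058  54.09839579] [0.44658395 0.3186533  0.26098175]
[-1.1262767  -0.44561371 32.95297022]
```

View pics/c1.png

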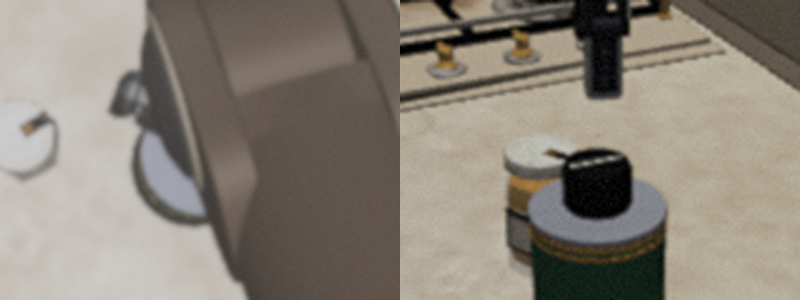

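The top view is blocked by the arm; the side view shows the fingers in line above the knob (crop 600,60 over 598,180). Descend and close.

```bash
python3 -m inch '[[[-0.1,0,1.5],[0,0,0],1],[[0,0,2],[0,0,0],1],[[0,0,2],[0,0,0],1],[[0,0,1.5],[0,0,0],1],[[0,0,0.8],[0,0,0],1],[[0,0,0],[0,0,0],1],[[0,0,0],[0,0,0],1]]'; python3 -m inch '[[[0,0,0],[0,0,0],-1],[[0,0,0],[0,0,0],-1],[[0,0,0],[0,0,0],-1],[[0,0,0],[0,0,0],-1],[[0,0,0],[0,0,0],-1],[[0,0,0],[0,0,0],-1],[[0,0,0],[0,0,0],-1],[[0,0,0],[0,0,0],-1],[[0,0,0],[0,0,0],-1],[[0,0,0],[0,0,0],-1]]'; python3 -c "
from h import *
s=telemetry.read_state();print(s['moment'],s['joints'])"
```

```text
clock: 2.28
position: [538.4, 163.5, 155.5]
orientation: [[-0.947, 0.32, -0.0], [0.32, 0.947, 0.0], [0.0, 0.0, -1.0]]
wrist_force: [0.7, -0.8, 0.2]
finger_gap: 85.7
gripper_force: 0.0
clock: 3.12
position: [539.3, 162.9, 156.6]
orientation: [[-0.947, 0.321, 0.002], [0.321, 0.947, 0.001], [-0.001, 0.002, -1.0]]
wrist_force: [-1.5, 0.3, 6.3]
finger_gap: 42.2
gripper_force: 60.3
[-0.1009625   0.30133453  0.02732265] [-31.36668034  23.60056375  12.49901091 106.86804285  -6.51360776
  50.10370002  55.56827319]
```

```bash
python3 -m inch '[[[0,0,0],[0,0,0],0],[[0,0,0],[0,0,0],0],[[0,0,0],[0,0,0],0],[[0,0,0],[0,0,0],0]]';  python3 -c "
from h import *
s=telemetry.read_state();print(s['moment'])"
```

```text
clock: 3.45
position: [539.3, 162.9, 156.4]
orientation: [[-0.947, 0.321, 0.002], [0.321, 0.947, 0.001], [-0.001, 0.001, -1.0]]
wrist_force: [-0.3, -0.5, 7.1]
finger_gap: 42.7
gripper_force: 37.4
[-0.04415919  0.33983565  0.02329059]
```

```bash
cat > m.py <<'E'
from h import *
s=telemetry.read_state();o=s['orientation'];print('M',s['moment'].round(3),'yaw',np.arctan2(o[1,0],o[0,0]).round(4),'j7',s['joints'][6].round(1))
E
for i in 1 2; do python3 -m inch '[[[0,0,0],[0,0,-0.03],0.01],[[0,0,0],[0,0,-0.03],0.01],[[0,0,0],[0,0,0],0.01]]';  python3 m.py; done
```

```text
clock: 3.7
position: [539.5, 162.9, 156.3]
orientation: [[-0.965, 0.262, 0.002], [0.262, 0.965, 0.001], [-0.002, 0.001, -1.0]]
wrist_force: [0.1, 0.2, 6.6]
finger_gap: 43.0
gripper_force: 23.4
M [0.037 0.1   0.083] yaw 2.8761 j7 58.7
clock: 3.95
position: [539.5, 162.9, 156.3]
orientation: [[-0.979, 0.204, 0.002], [0.204, 0.979, 0.001], [-0.002, 0.001, -1.0]]
wrist_force: [0.7, 0.4, 5.7]
finger_gap: 43.3
gripper_force: 23.3
M [-0.015 -0.005  0.095] yaw 2.9357 j7 61.7
```

```bash

for i in 1 2 3; do python3 -m inch '[[[0,0,0],[0,0,-0.04],0.005],[[0,0,0],[0,0,-0.04],0.005],[[0,0,0],[0,0,0],0.005]]';  python3 m.py; done
python3 - <<'E'
from h import *
a=imaging.snapshot("top")[207:327,267:427]; b=imaging.snapshot("side")[180:270,252:372]
cv2.imwrite("pics/c2.png",np.hstack([cv2.resize(i,(400,300),interpolation=cv2.INTER_CUBIC) for i in(a,b)]))
E
```

```text
clock: 4.2
position: [539.6, 162.8, 156.3]
orientation: [[-0.992, 0.125, 0.002], [0.125, 0.992, 0.001], [-0.002, 0.001, -1.0]]
wrist_force: [1.0, -1.0, 5.1]
finger_gap: 43.2
gripper_force: 23.3
M [-0.024  0.002  0.141] yaw 3.0163 j7 65.8
clock: 4.45
position: [539.6, 162.8, 156.2]
orientation: [[-0.999, 0.046, 0.002], [0.046, 0.999, 0.001], [-0.002, 0.001, -1.0]]
wrist_force: [1.2, -0.1, 5.5]
finger_gap: 43.4
gripper_force: 23.4
M [ 0.121 -0.047 -0.15 ] yaw 3.0952 j7 69.8
clock: 4.7
position: [539.7, 162.9, 156.1]
orientation: [[-0.999, -0.033, 0.002], [-0.033, 0.999, 0.001], [-0.002, 0.001, -1.0]]
wrist_force: [1.2, 0.6, 5.9]
finger_gap: 43.1
gripper_force: 23.4
M [ 0.105 -0.235 -0.281] yaw -3.1087 j7 73.9
```

View pics/c2.png

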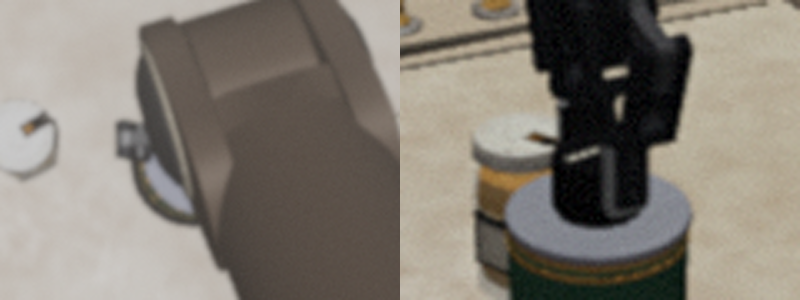

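```bash
python3 - <<'E'
from h import *
p=lambda u,v:px2w("side",u,v,158)
for a,b in[((272+28,200+26.6),(272+49,200+22)),((301.5,228),(312,224.4))]:
    d=p(*b)-p(*a);print(p(*a),p(*b),np.arctan2(d[1],d[0]))
E
python3 -m inch '[[[0,0,0],[0,0,-0.04],0.005],[[0,0,0],[0,0,-0.04],0.005],[[0,0,0],[0,0,0],0.005]]';  python3 m.py;python3 -m inch '[[[0,0,0],[0,0,0],0.005],[[0,0,0],[0,0,0],0.005]]';  python3 m.py
```

```text
[518.4157982  161.49021543 158.        ] [555.22927196 161.9220218  158.        ] 0.011729036234275701
[518.72560565 156.10736018 158.        ] [538.67918901 160.37284679 158.        ] 0.21060064397511724
clock: 5.05
position: [539.4, 163.0, 156.0]
orientation: [[-0.994, -0.113, 0.002], [-0.113, 0.994, 0.001], [-0.002, 0.001, -1.0]]
wrist_force: [0.3, 1.3, 5.5]
finger_gap: 43.2
gripper_force: 23.6
M [ 0.296 -0.083 -0.253] yaw -3.0287 j7 77.9
clock: 5.22
position: [539.4, 163.1, 156.0]
orientation: [[-0.994, -0.111, 0.002], [-0.111, 0.994, 0.001], [-0.002, 0.001, -1.0]]
wrist_force: [1.0, 0.5, 5.2]
finger_gap: 43.2
gripper_force: 23.5
M [ 0.221 -0.169 -0.209] yaw -3.0308 j7 77.8
```

```bash
python3 - <<'E'
from h import *
b=imaging.snapshot("side")[204:249,280:340]
cv2.imwrite("pics/c3.png",cv2.resize(b,(800,600),interpolation=cv2.INTER_CUBIC))
E
```

```text
(no output)
```

View pics/c3.png

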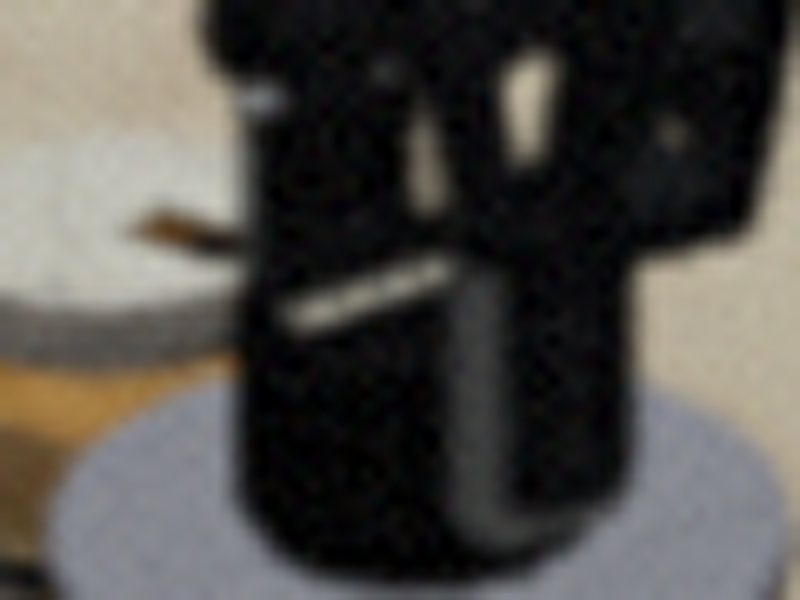

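The line (crop 285,318 to 455,260; about 0.2 rad) stayed put while the tool turned on: it is the stop. Clockwise now.

```bash
python3 -m inch '[[[0,0,0],[0,0,0.03],0],[[0,0,0],[0,0,0.06],0],[[0,0,0],[0,0,0.07],0],[[0,0,0],[0,0,0.07],0],[[0,0,0],[0,0,0.07],0],[[0,0,0],[0,0,0.05],0],[[0,0,0],[0,0,0.0],0]]';  python3 m.py;python3 -m inch '[[[0,0,0],[0,0,0.05],0],[[0,0,0],[0,0,0.07],0],[[0,0,0],[0,0,0.07],0],[[0,0,0],[0,0,0.06],0],[[0,0,0],[0,0,0],0]]';  python3 m.py
python3 - <<'E'
from h import *
b=imaging.snapshot("side")[204:249,280:340]
cv2.imwrite("pics/c4.png",cv2.resize(b,(800,600),interpolation=cv2.INTER_CUBIC))
E
```

```text
clock: 5.85
position: [539.3, 162.8, 156.0]
orientation: [[-0.971, 0.24, 0.001], [0.24, 0.971, 0.0], [-0.001, 0.001, -1.0]]
wrist_force: [-0.2, -0.9, 7.4]
finger_gap: 43.0
gripper_force: 24.7
M [-0.006  0.003 -0.229] yaw 2.8997 j7 59.9
clock: 6.27
position: [539.2, 162.8, 156.0]
orientation: [[-0.881, 0.473, 0.001], [0.473, 0.881, 0.0], [-0.001, 0.001, -1.0]]
wrist_force: [0.1, -0.6, 6.2]
finger_gap: 43.1
gripper_force: 24.7
M [-0.038  0.066 -0.194] yaw 2.6491 j7 47.2
```

View pics/c4.png

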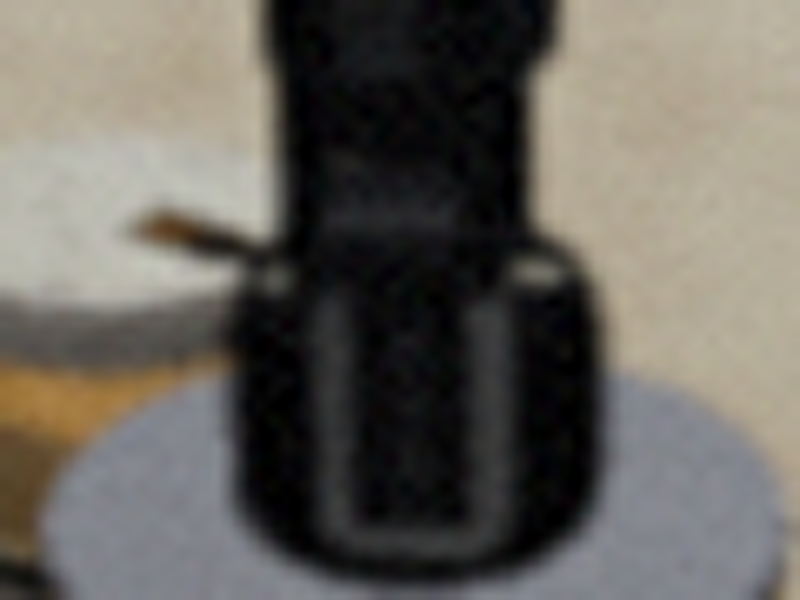

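```bash
python3 - <<'E'
from h import *
p=lambda x,y:px2w("side",280+x/13.333,204+y/13.333,158)
for a,b in[((285,318),(455,260)),((275,278),(535,270))]:
    d=p(*b)-p(*a);print(np.arctan2(d[1],d[0]))
E
python3 -m inch '[[[0,0,0],[0,0,0.03],0],[[0,0,0],[0,0,0.06],0],[[0,0,0],[0,0,0.07],0],[[0,0,0],[0,0,0.07],0],[[0,0,0],[0,0,0.07],0],[[0,0,0],[0,0,0.07],0],[[0,0,0],[0,0,0.07],0],[[0,0,0],[0,0,0.07],0],[[0,0,0],[0,0,0.07],0],[[0,0,0],[0,0,0.04],0]]';python3 -m inch '[[[0,0,0],[0,0,0.0],0]]';  python3 m.py
python3 - <<'E'
from h import *
b=imaging.snapshot("side")[204:249,280:340]
cv2.imwrite("pics/c5.png",cv2.resize(b,(800,600),interpolation=cv2.INTER_CUBIC))
E
```

```text
0.20854830491275342
-0.37029553289354983
clock: 7.15
position: [539.2, 162.8, 156.0]
orientation: [[-0.443, 0.897, 0.001], [0.897, 0.443, 0.0], [-0.0, 0.001, -1.0]]
wrist_force: [0.2, -0.2, 6.6]
finger_gap: 43.3
gripper_force: 24.7
clock: 7.23
position: [539.2, 162.8, 156.0]
orientation: [[-0.444, 0.896, 0.001], [0.896, 0.444, 0.0], [-0.0, 0.001, -1.0]]
wrist_force: [-1.5, -0.6, 7.5]
finger_gap: 43.2
gripper_force: 24.7
M [-0.028  0.116 -0.161] yaw 2.0303 j7 16.0
```

View pics/c5.png

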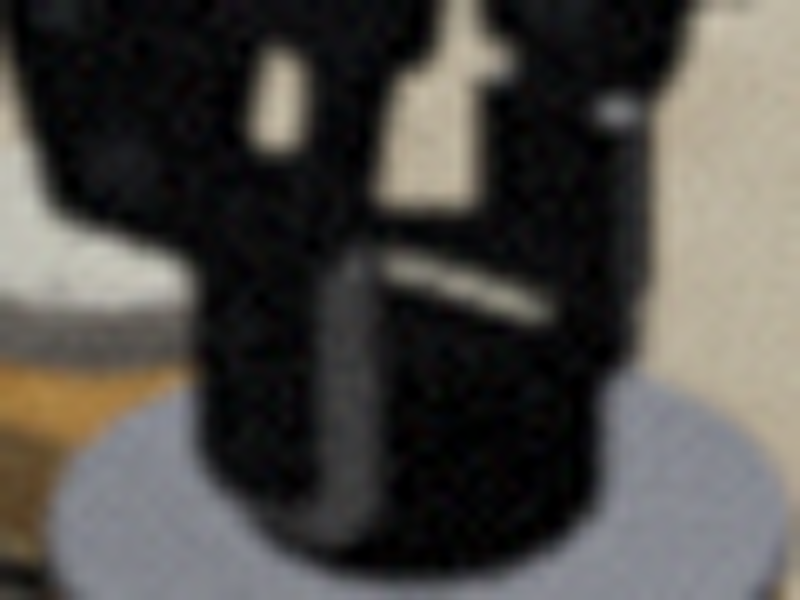

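```bash
python3 - <<'E'
from h import *
p=lambda x,y:px2w("side",280+x/13.333,204+y/13.333,158)
d=p(555,315)-p(380,258);print(np.arctan2(d[1],d[0]))
E
python3 -m inch '[[[0,0,0],[0,0,0],-0.1],[[0,0,0],[0,0,0],-0.1],[[0,0,-0.2],[0,0,0],-0.1],[[0,0,-0.2],[0,0,0],-0.1],[[0,0,-0.2],[0,0,0],-0.1],[[0,0,0],[0,0,0],-0.1]]'; python3 m.py
```

```text
-1.0467274018559554
clock: 7.78
position: [538.5, 162.6, 161.3]
orientation: [[-0.447, 0.894, -0.0], [0.894, 0.447, -0.0], [-0.0, -0.0, -1.0]]
wrist_force: [-0.4, 0.4, -2.1]
finger_gap: 42.4
gripper_force: 60.9
M [0.032 0.007 0.015] yaw 2.0344 j7 16.0
```

```bash
python3 -m inch '[[[0,0,-0.5],[0,0,0],-0.1],[[0,0,-0.8],[0,0,0],-0.1],[[0,0,-1],[0,0,0],-0.1],[[0,0,-1],[0,0,0],-0.1],[[0,0,-1],[0,0,0],-0.1],[[0,0,-1],[0,0,0],-0.1],[[0,0,-1],[0,0,0],-0.1],[[0,0,-0.8],[0,0,0],-0.1],[[0,0,-0.4],[0,0,0],-0.1],[[0,0,0],[0,0,0],-0.1]]'; python3 -m inch '[[[0,0,0],[0,0,0],-0.1],[[0,0,0],[0,0,0],-0.1],[[0,0,0],[0,0,0],-0.1],[[0,0,0],[0,0,0],-0.1],[[0,0,0],[0,0,0],-0.1],[[0,0,0],[0,0,0],-0.1]]'; python3 m.py
python3 - <<'E'
from h import *
cv2.imwrite("pics/c6.png",cv2.resize(imaging.snapshot("side")[130:370,200:520],(800,600)))
E
```

```text
clock: 8.62
position: [539.2, 162.8, 237.5]
orientation: [[-0.448, 0.894, 0.002], [0.894, 0.448, 0.001], [0.0, 0.002, -1.0]]
wrist_force: [0.6, 1.0, -2.7]
finger_gap: 42.2
gripper_force: 61.0
clock: 9.12
position: [538.7, 162.6, 236.0]
orientation: [[-0.447, 0.894, -0.0], [0.894, 0.447, -0.0], [-0.0, -0.0, -1.0]]
wrist_force: [-0.3, -0.1, -1.9]
finger_gap: 42.1
gripper_force: 61.0
M [-0.044 -0.07  -0.036] yaw 2.0347 j7 13.7
```

View pics/c6.png

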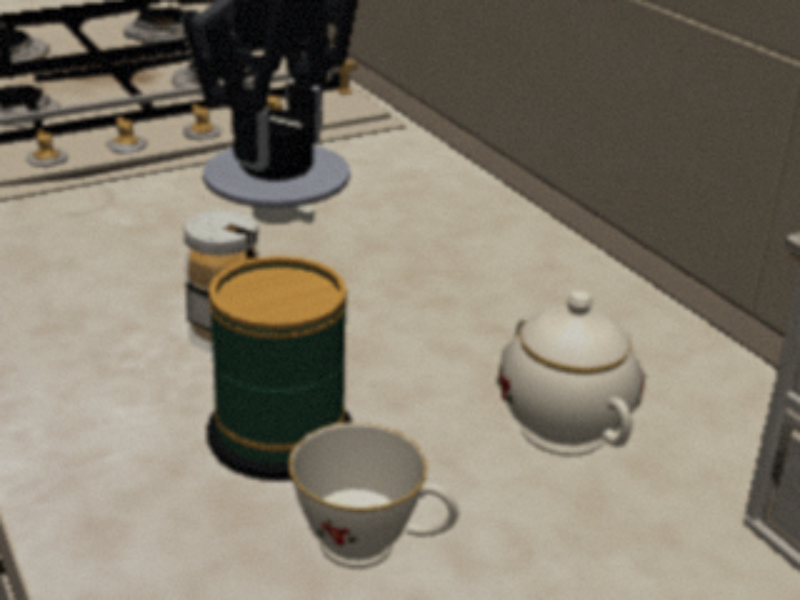

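The cap (crop 277,172) is held level about 80 mm above the open caddy (278,290), and the honey jar, cup and sugar bowl have not moved.

```bash
python3 -c "
from cell import env
print(env.hand_in())"
```

```text
the job is handed in; nothing more can be done
None
```

The caddy is open: its lock turned out to be left-hand (clockwise to loosen), and I handed in with the cap held level and still about 8 cm above the rim, the bystanders where they stood.

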